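# Free a glued moulding from a strap clamp of unknown thread and rack it

## Task

The repaired plaster moulding is still held down in the gluing jig by the strap clamp, and nobody remembers whether its hand knob has a left- or a right-hand thread: find by feel which way it gives and undo it until the strap has risen clear of its heel notch. Then swing the strap aside and lift the moulding out. Lay it gently, beads up, on the free part of the drying rack, bridging both battens, parallel to and clear of the piece already drying there, and leave that piece where it is.

Things in the scene. Friction and masses are not known exactly. Their poses are not given: they have to be found in the camera images.
- moulding_mid (a point): The white plaster moulding in the jig: 34 mm wide (x), 120 long (y), 28 high (z, up), 0.09-0.14 kg. The point: its centre, 14 mm above its underside. -x side: flat, upright; +x side: upright only for the lowest 6 mm, then sloping in; so pinch across x at mid-length, low. Underside 24 mm above the table (12 mm above the jig's base), bare for 31 mm each way along y from the middle.
- jig: Gluing jig fixed to the table: plywood base 70 x 220 x 12 mm, origin under it on the table, y along it. At y = -50 mm the moulding (parallel to y) on two bed strips between short dowels (8 mm above its underside, all 38 mm or more from its middle along y); at y = +48 the stud with strap and knob; at y = +84 the heel block, 58.5 mm high, whose 2.5 mm deep notch holds the strap's tail.
- knob_grip (a point): Grip point of the black bar knob, on its upright axis, 90 mm above the table when tight. Its blade runs 33 mm each way along this point's y (which turns with the knob), is 14 mm thick along x and spans from 14 mm below to 10 mm above the point; a round nose on the axis and a lug at each end stand up to 14 mm above it. The steel strap's top lies 22 mm below the point. It rises as it is undone (see riser). It takes 0.1 to 0.2 N m to turn.
- knob (a joint): Turn of the knob in rad, counter-clockwise from above positive; 0 = tight, as found. It turns one way only from there, to 3.3 rad at most; the other way it comes up hard within about 0.1 rad, and forcing only winds it up. Which way it gives differs from start to start and cannot be seen. It stays where it is left.
- riser (a joint): Rise of strap and knob in m: about -0.0005 as found, tight; then 0.0022 per rad of the knob, whichever way it gives: 0.0015 at 1 rad, 0.0045 at 2.4, 0.0065 at 3.3. From 0.003 (1.7 rad) on the strap's tail is out of the notch and the strap can swing; 2 to 2.5 rad gives good clearance.
- strap (a joint): Swing of the strap about the stud in rad, counter-clockwise from above positive; 0 = toe over the moulding; limits -1.9 and 1.9. It stays where it is pushed. The moulding can be lifted straight up from about 0.85 either way.
- strap_toe (a point): Point near the free end (toe) of the flat steel strap, at half its thickness, 60 mm from the stud's axis (the axis lies along this point's +y). The strap is 26 mm wide (x), 10 mm thick (underside 56 mm above the table when tight, with a 4 mm cork pad under the toe) and runs 79 mm from the axis to its round end. Push its edge sideways or pinch it across x.
- rack_free (a point): Drying rack fixed to the table: two wooden battens along this point's x, 180 mm long, 18 mm wide, their mid-lines 38 mm either side (y), tops 30 mm above the table; between them it is open down to the table but for two 10 mm high cross pieces. This point: top level, midway between the battens, in the middle of the free part, which runs 40 mm either way along x.
- moulding_b_mid (a point): Centre of the second, like piece (34 x 120 x 28 mm), loose, already drying across both battens about 85 mm from rack_free along the rack's -x.

How it is judged:
By the outcome, as a careful person would: the job done as asked, in the order asked, and still so for the second after the job is handed in, with the robot touching nothing.
It also fails if it takes over 70 s, if anything falls off the work surface, if the arm or the gripper's body presses on something with over 40 N, if the wrist force passes 120 N, or if a joint passes its speed limit or range.

## Robot

A 6-joint arm with a two-finger parallel gripper is mounted at the origin on a cart in front of the work surface, level with it; the furniture and walls round the work are solid. World frame = base frame: x ahead of the robot, y to its left, z up, the work surface at z = 0. Lengths are in m, angles in rad, forces in N, time in s.
With the tool pointing down it reaches from about 0.3 to 0.85 m from the base axis. Payload 4.2 kg.
Tool frame: the origin (TCP) lies on the centre line of the jaws, within the pads' length; the fingertips stand 14 mm ahead of it and the grasp point (between the pads) lies 5 mm behind it (bot.tips_ahead is the distance from the TCP to the fingertips, in m); x points along the fingers, z is the direction in which the jaws open and shut, and the axes are right-handed (so a half turn about x gives the same grasp; the last joint's range is limited). The gripper opens to 91 mm and grips with 3 to 60 N. Pads are 32 mm wide; open, the fingers measure 118 mm over their backs; the gripper's body (76 mm by 178 mm) begins 60 mm behind the grasp point.
Start: joints at [-1.222, 0.32, 1.565, -0, 1.257, -0.02], TCP at [0.207, -0.536, 0.228] pointing down, gripper open.
Joint ranges: [-3.11, 3.11], [-0.84, 2.01], [0.21, 2.61], [-1.34, 4.49], [0.05, 2.63], [-2.56, 2.56]. Speed limits (rad/s): [2.57, 2.57, 3.14, 3.14, 3.14, 3.14].

## Interface

Orientations are given as a unit quaternion [x, y, z, w].
In Python, from rig import bot gives the robot as it stands.
- The arm moves only by the tool move_arm, never from a script. Its argument "targets" is a list of rows, each a list of 7 numbers: the finger opening in mm, from 0 to 91.2, then the shift along the world's x, y, z in units of 50 mm (1.0 is 50 mm), then the turn, a rotation vector about the world's x, y, z in degrees. A call has 1 to 12 rows; each row shifts and turns the commanded pose from where the row before left it; what a row does not reach is not made up. A row lasts 1/8 s, in which the tool goes at most 62.5 mm and 10.7 degrees, less where a joint would pass 70% of its speed; a pose out of reach is approached as far as the arm can. A call is refused whole if a number of a shift passes 1 or a number of a turn 10.7, either way. A call with a gripper value outside its range is refused whole. The fingers move at their own pace and stop on an object; "newtons" is the grip in N (left out, the last holds). Time passes only in rows, so rows that do not move let the fingers close. It gives the time, the measured TCP pose, the force and the opening at its end, in the units of the state.
- bot.sense(): the state, without advancing time (a new reading comes with each control period).
- bot.read_camera(name): name is "scene" or "side" or "wrist"; returns a dict with "frame" (400x640x3 uint8, blue, green, red), "z_map" (400x640 float32, m along the optical axis (not along the pixel's ray), 0 where there is no reading), "camera_matrix" (3x3 intrinsics, pixels), "rvec" (rotation vector, rad) and "tvec" (3), from world to camera coordinates, as OpenCV has them; the wrist camera has in their place "tool_from_camera" (4x4, takes a point from camera to tool coordinates, whose origin is the TCP and whose axes are the tool frame's). Camera axes: x right, y down, z forward; pixel columns grow to the right and rows downward; lengths in m; the calibration is good to about 2 mm. A picture is of the moment at which its call begins: read the wrist's pose just before it.
- bot.sign_off(): hands the job in, once; it reports no verdict.
Trained networks look in a picture, given as the dict that the camera call returned (one of the last four; its "shot" number tells which), for a name from the list of things; names that differ only in an ending like _2 or _b are one class to them, and where a whole thing is asked for, a point or a joint stands for the part that bears it (a point fixed in the world has none). Each returns a list of dicts, best first, with "p" (0 to 1); they miss things now and then, are a little off and sometimes report something else, mostly with a low value. They report only what shows in the picture. A call takes as long as a camera call.
- bot.search_frame(thing, picture): "box" ([left, top, right, bottom] in pixels, round what is visible of it).
The state is a dict: "time_s": time; "joint_positions": joint angles; "dq": joint speeds; "tau": joint torques, N m; "tcp_pos": TCP position; "orientation": TCP orientation; "contact_force": force on the tool from outside, world axes, zero at the start; "ft_torque": the same for the moment, N m; "grip_width": opening from 0.0 (shut) to 1.0 (fully open).
Only numpy, scipy, OpenCV 4.12 (cv2) and the standard library are available. Lean on these libraries where they do the work, as an engineer would, in place of code of your own. Each camera call takes 0.05 s, during which the arm holds its last target. There are 200 camera calls.

## Working session

There is one attempt and no reset: what is moved stays moved. The work goes in short steps, Python scripts to look and compute and a tool call to move; the robot and the scene stay as the last step left them, time stands still between calls to the robot, and variables do not carry over. Pictures are saved under pics/ and viewed, about 8 in all and at most 12, crops included, and the job is handed in when it is done.

Besides the shell and the picture viewer there is one more tool, called after ">>>" in YAML: its name, and indented under it one key for each argument. move_arm: Moves the arm, as the interface text tells. Its arguments: {"type":"object","properties":{"targets":{"type":"array"},"newtons":{"type":"number"}},"required":["targets"]}

```bash
mkdir -p pics; ls
cat > h.py <<'E'
from rig import bot
import numpy as np, cv2
from scipy.spatial.transform import Rotation as R
def cloud(p, s=None):
    K=p["camera_matrix"]; z=p["z_map"]; v,u=np.mgrid[:400,:640]
    c=np.stack([(u-K[0][2])/K[0][0]*z,(v-K[1][2])/K[1][1]*z,z],-1)
    if "rvec" in p:
        M=cv2.Rodrigues(np.array(p["rvec"],float))[0]
        w=(c-np.ravel(p["tvec"]))@M
    else:
        T=np.array(p["tool_from_camera"]); w=c@T[:3,:3].T+T[:3,3]
        w=R.from_quat(s["orientation"]).apply(w.reshape(-1,3)).reshape(w.shape)+np.array(s["tcp_pos"])
    w[z==0]=np.nan
    return w
E
python3 - <<'E'
from h import *
s=bot.sense(); print(s)
for n in ["scene","side"]:
    p=bot.read_camera(n); w=cloud(p)
    np.save(n+".npy",w); cv2.imwrite(f"pics/{n}0.png",p["frame"])
    for t in ["moulding_mid","jig","knob_grip","strap_toe","rack_free"]:
        for d in bot.search_frame(t,p)[:2]:
            b=d["box"]; u,v=int((b[0]+b[2])/2),int((b[1]+b[3])/2)
            print(n,t,round(d["p"],2),np.round(b),np.round(w[min(v,399),min(u,639)],3))
E
```

```text
pics
{'time_s': 0.0, 'joint_positions': array([-1.22199501e+00,  3.20284085e-01,  1.56565801e+00,  2.93028317e-05,
        1.25739300e+00, -1.99819760e-02]), 'dq': array([ 2.49526545e-03,  1.45621677e-03, -3.29892293e-05,  6.82927551e-04,
        8.43191710e-04, -6.67502550e-04]), 'tau': array([ 7.39522766e-04, -4.12462771e+01, -2.31974727e+01,  7.27389241e-02,
        4.58810362e-02, -1.67988305e-04]), 'tcp_pos': array([ 0.2071336 , -0.53588921,  0.22713291]), 'orientation': array([ 0.40021867,  0.58369152, -0.39948576,  0.58270092]), 'contact_force': array([-0.02115121,  0.13728497, -0.73124101]), 'ft_torque': array([ 0.06618757, -0.05372423, -0.04227969]), 'grip_width': 1.0022251529757904}
scene moulding_mid 0.9 [259. 225. 321. 266.] [0.44  0.318 0.047]
scene jig 0.64 [253. 229. 367. 294.] [0.396 0.303 0.031]
scene jig 0.26 [301. 234. 366. 261.] [0.363 0.272 0.076]
scene strap_toe 0.37 [299. 235. 365. 265.] [0.362 0.275 0.069]
scene rack_free 0.71 [296. 184. 385. 224.] [0.514 0.144 0.032]
side moulding_mid 0.91 [288. 186. 336. 208.] [0.453 0.294 0.044]
side jig 0.73 [252. 178. 339. 229.] [0.413 0.274 0.037]
side knob_grip 0.67 [260. 177. 290. 194.] [0.37  0.259 0.091]
side knob_grip 0.6 [253. 188. 305. 204.] [0.375 0.259 0.065]
side strap_toe 0.75 [254. 185. 304. 204.] [0.375 0.261 0.067]
side rack_free 0.57 [302. 221. 378. 276.] [0.523 0.131 0.   ]
```

Run:
```python
import cv2,numpy as np
a=cv2.imread("pics/scene0.png")[170:310,230:410]; b=cv2.imread("pics/side0.png")[160:300,230:410]
i=np.hstack([cv2.resize(a,None,fx=2.2,fy=2.2,interpolation=2),cv2.resize(b,None,fx=2.2,fy=2.2,interpolation=2)])
cv2.imwrite("pics/c0.png",i)
for n in["scene","side"]:
    w=np.load(n+".npy").reshape(-1,3); w=w[~np.isnan(w).any(1)]
    m=(w[:,0]>.25)&(w[:,0]<.65)&(w[:,1]>.0)&(w[:,1]<.4)&(w[:,2]>-.02)&(w[:,2]<.13)
    w=w[m]; w=w[np.argsort(w[:,2])]
    g=np.zeros((200,200),np.float32)
    r=((.65-w[:,0])/.002).astype(int).clip(0,199); c=((.4-w[:,1])/.002).astype(int).clip(0,199)
    g[r,c]=w[:,2]
    o=cv2.applyColorMap((g.clip(0,.11)/.11*255).astype(np.uint8),cv2.COLORMAP_JET); o[g==0]=0
    cv2.imwrite(f"pics/top_{n}.png",cv2.resize(o,(400,400),interpolation=0))
cv2.imwrite("pics/top.png",np.hstack([cv2.imread("pics/top_scene.png"),cv2.imread("pics/top_side.png")]))
```

```text
(no output)
```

View pics/c0.png

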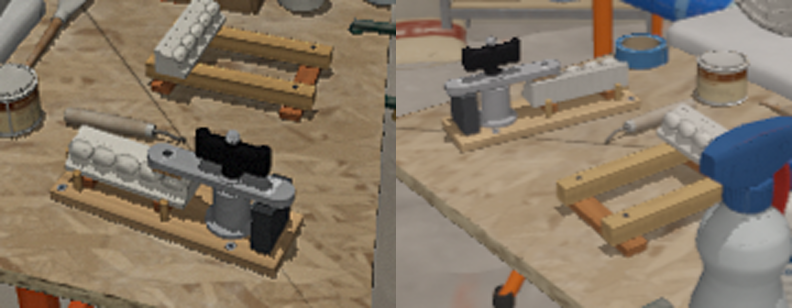

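View pics/top.png

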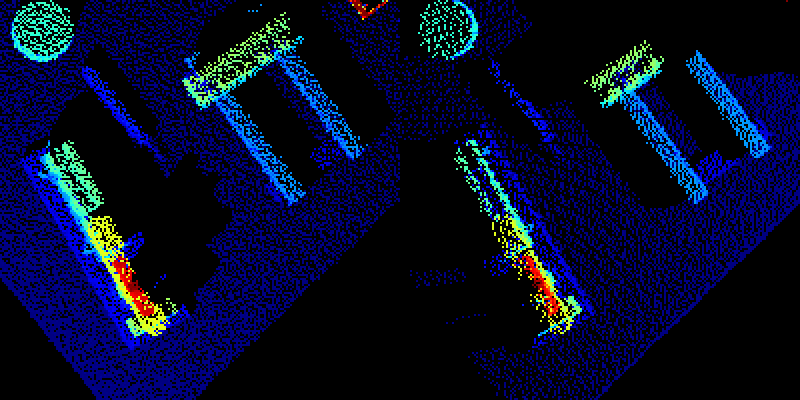

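Run:
```python
from h import *
s=bot.sense(); print(R.from_quat(s["orientation"]).as_matrix().round(3))
for n in["scene","side"]:
    w=np.load(n+".npy").reshape(-1,3); w=w[~np.isnan(w).any(1)]
    m=(w[:,0]>.1)&(w[:,0]<.8)&(w[:,1]>-.65)&(w[:,1]<.45)&(w[:,2]>.12)&(w[:,2]<.6)
    q=np.unique((w[m]/.05).round().astype(int),axis=0,return_counts=True)
    print(n,[(tuple(np.array(a)*5),c) for a,c in zip(*q) if c>8])
w=np.load("scene.npy").reshape(-1,3); w=w[~np.isnan(w).any(1)]
def fit(m,l):
    c,sz,a=cv2.minAreaRect((w[m][:,:2]*1000).astype(np.float32)); print(l,np.round(c),np.round(sz),round(a,1),m.sum())
x,y,z=w.T
fit((x>.25)&(x<.52)&(y>.22)&(y<.4)&(z>.086),"knob")
fit((x>.43)&(x<.52)&(y>.28)&(y<.37)&(z>.043)&(z<.06),"mould")
fit((x>.5)&(x<.65)&(y>.08)&(y<.22)&(z>.042)&(z<.07),"mouldb")
for lo,hi in((.18,.30),):
  m=(x>.42)&(x<.63)&(y>.03)&(y<.2)&(z>.024)&(z<.036); fit(m,"rack")
```

```text
[[ 0.     0.933  0.36 ]
 [-0.     0.36  -0.933]
 [-1.    -0.     0.   ]]
scene [((np.int64(10), np.int64(0), np.int64(35)), np.int64(14)), ((np.int64(10), np.int64(0), np.int64(40)), np.int64(906)), ((np.int64(10), np.int64(0), np.int64(45)), np.int64(217)), ((np.int64(10), np.int64(5), np.int64(25)), np.int64(443)), ((np.int64(10), np.int64(5), np.int64(30)), np.int64(965)), ((np.int64(10), np.int64(5), np.int64(35)), np.int64(1073)), ((np.int64(10), np.int64(5), np.int64(40)), np.int64(187)), ((np.int64(10), np.int64(10), np.int64(10)), np.int64(26)), ((np.int64(10), np.int64(10), np.int64(15)), np.int64(411)), ((np.int64(10), np.int64(10), np.int64(20)), np.int64(645)), ((np.int64(10), np.int64(10), np.int64(25)), np.int64(421)), ((np.int64(15), np.int64(0), np.int64(40)), np.int64(428)), ((np.int64(15), np.int64(0), np.int64(45)), np.int64(1201)), ((np.int64(15), np.int64(0), np.int64(50)), np.int64(157)), ((np.int64(15), np.int64(5), np.int64(25)), np.int64(32)), ((np.int64(15), np.int64(5), np.int64(30)), np.int64(287)), ((np.int64(15), np.int64(5), np.int64(35)), np.int64(555)
[... 12228 characters left out ...]
4(66)), ((np.int64(80), np.int64(20), np.int64(15)), np.int64(37)), ((np.int64(80), np.int64(25), np.int64(15)), np.int64(62)), ((np.int64(80), np.int64(30), np.int64(15)), np.int64(59)), ((np.int64(80), np.int64(35), np.int64(15)), np.int64(72)), ((np.int64(80), np.int64(35), np.int64(20)), np.int64(99)), ((np.int64(80), np.int64(35), np.int64(25)), np.int64(93)), ((np.int64(80), np.int64(40), np.int64(20)), np.int64(119)), ((np.int64(80), np.int64(40), np.int64(25)), np.int64(150)), ((np.int64(80), np.int64(40), np.int64(30)), np.int64(62))]
knob [364. 267.] [66. 15.] 30.7 390
mould [468. 324.] [80. 33.] 29.9 478
mouldb [590. 158.] [ 32. 126.] 34.1 489
rack [524. 112.] [133. 121.] 34.6 731
```

>>> move_arm:
  targets:
    - [91,0.48,0.84,0.18,0,0,0]
    - [91,0.48,0.84,0.18,0,0,0]
    - [91,0.48,0.84,0.18,0,0,0]
    - [91,0.48,0.84,0.18,0,0,0]
    - [91,0.48,0.84,0.18,0,0,0]
    - [91,0.48,0.84,0.18,0,0,0]
    - [91,0.48,0.84,0.18,0,0,0]
    - [91,0.48,0.84,0.18,0,0,0]

```text
time_s: 1.6
tcp_pos: [0.3999, -0.1989, 0.3005]
orientation: [0.4, 0.583, -0.4, 0.584]
contact_force: [0.9, 0.4, -0.7]
grip_width: 0.995
```

>>> move_arm:
  targets:
    - [91,0,0.96,0,0,0,1]
    - [91,0,0.96,0,0,0,1]
    - [91,0,0.96,0,0,0,1]
    - [91,0,0.96,0,0,0,1]
    - [91,0,0.96,0,0,0,1]
    - [91,0,0.96,0,0,0,1]
    - [91,0,0.96,0,0,0,1]
    - [91,0,0.96,0,0,0,1]
    - [91,0,0.96,0,0,0,1]
    - [91,0,0.96,0,0,0,0]
    - [91,0,0,0,0,0,0]
    - [91,0,0,0,0,0,0]

```text
time_s: 3.1
tcp_pos: [0.3991, 0.2792, 0.2998]
orientation: [0.352, 0.613, -0.353, 0.613]
contact_force: [0.2, -0.2, -0.4]
grip_width: 0.996
```

```bash
cat > look.py <<'E'
from h import *
import sys
s=bot.sense(); p=bot.read_camera("wrist"); w=cloud(p,s); np.save("wrist.npy",w)
cv2.imwrite(f"pics/{sys.argv[1]}.png",p["frame"])
print(s["tcp_pos"].round(4),s["joint_positions"].round(2),s["contact_force"].round(1),s["time_s"])
w=w.reshape(-1,3); w=w[~np.isnan(w).any(1)]; x,y,z=w.T
def fit(m,l):
    if m.sum()<20: print(l,"few"); return
    c,sz,a=cv2.minAreaRect((w[m][:,:2]*1000).astype(np.float32)); print(l,np.round(c,1),np.round(sz,1),round(a,1),m.sum(),"zmed",np.median(z[m]).round(4))
fit((x>.3)&(x<.45)&(y>.21)&(y<.33)&(z>.086)&(z<.115),"knob")
fit((x>.41)&(x<.55)&(y>.27)&(y<.4)&(z>.043)&(z<.058),"mould")
fit((x>.5)&(x<.66)&(y>.06)&(y<.25)&(z>.042)&(z<.075),"mouldb")
fit((x>.41)&(x<.63)&(y>.0)&(y<.22)&(z>.022)&(z<.036),"rack")
fit((x>.25)&(x<.5)&(y>.15)&(y<.4)&(z>.06)&(z<.075),"strap")
fit((x>.25)&(x<.56)&(y>.15)&(y<.4)&(z>.007)&(z<.017),"base")
E
python3 look.py w1
```

```text
[0.3991 0.2792 0.2998] [ 0.59  0.14  1.62 -0.    1.38  1.63] [ 0.2 -0.2 -0.4] 3.1
knob [365.2 264.3] [66.7 12.7] 30.2 687 zmed 0.1003
mould [453.1 313.6] [114.4  31.1] 29.5 1896 zmed 0.0506
mouldb [590.8 156. ] [ 31.3 121.2] 34.6 2982 zmed 0.0561
rack [544.9 124.9] [179.7 117.7] 36.2 3631 zmed 0.0299
strap [375.7 270.3] [132.6  35.3] 24.7 1482 zmed 0.0658
base [456.5 239.7] [241.3 204.4] 30.1 4481 zmed 0.0123
```

View pics/w1.png

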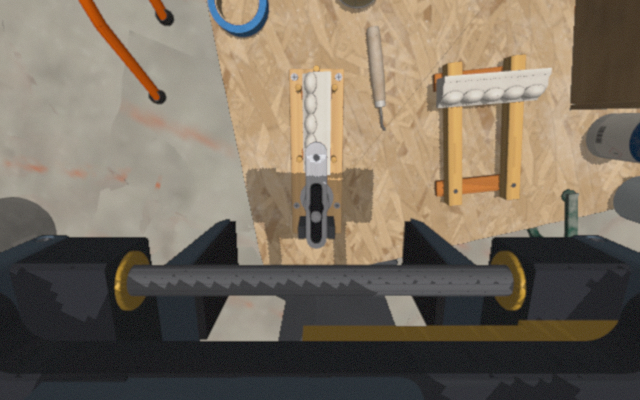

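>>> move_arm:
  targets:
    - [60,-0.17,-0.074,-0.9,0,0,0]
    - [60,-0.17,-0.074,-0.9,0,0,0]
    - [60,-0.17,-0.074,-0.9,0,0,0]
    - [60,-0.17,-0.072,-0.9,0,0,0]
    - [60,0,0,-0.32,0,0,0]
    - [60,0,0,-0.32,0,0,0]
    - [60,0,0,0,0,0,0]

```text
time_s: 4.03
tcp_pos: [0.3649, 0.2634, 0.0875]
orientation: [0.353, 0.613, -0.354, 0.612]
contact_force: [-0.4, -0.1, 0.3]
grip_width: 0.661
```

>>> move_arm:
  targets:
    - [10,0,0,0,0,0,0]
    - [10,0,0,0,0,0,0]
    - [10,0,0,0,0,0,0]
    - [10,0,0,0,0,0,0]
    - [10,0,0,0,0,0,0]
  newtons: 35

```text
time_s: 4.65
tcp_pos: [0.3654, 0.2649, 0.088]
orientation: [0.353, 0.613, -0.353, 0.613]
contact_force: [2.2, -2.6, 1.2]
grip_width: 0.151
```

```bash
cat > s.py <<'E'
from h import *
s=bot.sense(); M=R.from_quat(s["orientation"]).as_matrix()
print(s["time_s"],"pos",s["tcp_pos"].round(4),"yaw",np.degrees(np.arctan2(M[1,2],M[0,2])).round(1),"x",M[:,0].round(3),"q",s["joint_positions"].round(2),"F",s["contact_force"].round(1),"T",s["ft_torque"].round(2),"open",(s["grip_width"]*91.2).round(1))
E
python3 s.py
```

```text
Traceback (most recent call last):
  File "s.py", line 3, in <module>
    print(s["time_s"],"pos",s["tcp_pos"].round(4),"yaw",np.degrees(np.arctan2(M[1,2],M[0,2])).round(1),"x",M[:,0].round(3),"q",s["joint_positions"].round(2),"F",s["contact_force"].round(1),"T",s["ft_torque"].round(2),"open",(s["grip_width"]*91.2).round(1))
                                                                                                                                                                                                                                ^^^^^^^^^^^^^^^^^^^^^^^^^^^^
AttributeError: 'float' object has no attribute 'round'
```

>>> move_arm:
  targets:
    - [10,0,0,0,0,0,2.5]
    - [10,0,0,0,0,0,2.5]
    - [10,0,0,0,0,0,2.5]
    - [10,0,0,0,0,0,2.5]
    - [10,0,0,0,0,0,0]

```text
time_s: 5.28
tcp_pos: [0.3654, 0.265, 0.0881]
orientation: [0.3, 0.641, -0.299, 0.64]
contact_force: [0.1, -1.2, 0.9]
grip_width: 0.175
```

```bash
sed -i 's/(s\["grip_width"\]\*91.2).round(1)/round(s["grip_width"]*91.2,1)/' s.py; python3 s.py
```

```text
5.275 pos [0.3654 0.265  0.0881] yaw -50.1 x [-0.     0.001 -1.   ] q [0.6  0.27 2.04 0.   0.83 1.48] F [ 0.1 -1.2  0.9] T [-0.26 -0.19 -1.48] open 15.9
```

>>> move_arm:
  targets:
    - [10,0,0,0,0,0,-5]
    - [10,0,0,0,0,0,-5]
    - [10,0,0,0,0,0,-5]
    - [10,0,0,0,0,0,-5]
    - [10,0,0,0,0,0,-5]
    - [10,0,0,0,0,0,0]

```text
time_s: 6.02
tcp_pos: [0.3651, 0.2647, 0.0882]
orientation: [0.429, 0.562, -0.429, 0.562]
contact_force: [-0.5, -2.1, 4.8]
grip_width: 0.152
```

```bash
python3 s.py
```

```text
6.025 pos [0.3651 0.2647 0.0882] yaw -74.7 x [-0.    -0.001 -1.   ] q [ 0.6   0.27  2.04 -0.    0.83  1.91] F [-0.5 -2.1  4.8] T [-0.45  0.13  0.01] open 13.9
```

>>> move_arm:
  targets:
    - [60,0,0,0,0,0,0]
    - [60,0,0,0,0,0,0]
    - [60,0,0,0.8,0,0,0]
    - [60,0,0,0,0,0,10.6]
    - [60,0,0,0,0,0,10.6]
    - [60,0,0,0,0,0,10.6]
    - [60,0,0,0,0,0,10.6]
    - [60,0,0,0,0,0,10.6]
    - [60,0,0,0,0,0,10.6]
    - [60,0,0,0,0,0,10.6]
    - [60,0,0,0,0,0,10.6]
    - [60,0,0,0,0,0,10.6]

```text
time_s: 7.52
tcp_pos: [0.3652, 0.265, 0.1278]
orientation: [-0.128, 0.695, 0.128, 0.695]
contact_force: [-0.6, 0.7, -0.9]
grip_width: 0.656
```

>>> move_arm:
  targets:
    - [60,0,0,0,0,0,10.6]
    - [60,0,0,0,0,0,10.6]
    - [60,0,0,0,0,0,10.6]
    - [60,0,0,0,0,0,10.6]
    - [60,0,0,0,0,0,10.6]
    - [60,0,0,0,0,0,10.6]
    - [60,0,0,0,0,0,10.6]
    - [60,0,0,0,0,0,10.4]
    - [60,0,0,0,0,0,0]
    - [60,0,0,-0.74,0,0,0]
    - [60,0,0,0,0,0,0]

```text
time_s: 8.9
tcp_pos: [0.3636, 0.2638, 0.0893]
orientation: [-0.56, 0.432, 0.562, 0.429]
contact_force: [0.1, -0.1, 0.6]
grip_width: 0.657
```

>>> move_arm:
  targets:
    - [10,0,0,0,0,0,0]
    - [10,0,0,0,0,0,0]
    - [10,0,0,0,0,0,0]
    - [10,0,0,0,0,0,0]

```text
time_s: 9.4
tcp_pos: [0.3655, 0.2651, 0.0914]
orientation: [0.561, -0.43, -0.561, -0.43]
contact_force: [0.2, -0.3, 0.2]
grip_width: 0.252
```

```bash
python3 s.py
```

```text
9.4 pos [0.3655 0.2651 0.0914] yaw 105.1 x [ 0.001  0.001 -1.   ] q [ 0.6   0.27  2.03  0.    0.84 -1.23] F [ 0.2 -0.3  0.2] T [ 0.11 -0.14 -0.02] open 23.0
```

Fingers still closing; close fully, then turn CW 115° with the rise (~0.38 mm per 10°).

>>> move_arm:
  targets:
    - [10,0,0,0,0,0,0]
    - [10,0,0,0,0,0,0]
    - [10,0,0,0.005,0,0,-6]
    - [10,0,0,0.005,0,0,-6]
    - [10,0,0,0.005,0,0,-6]
    - [10,0,0,0.005,0,0,-6]
    - [10,0,0,0.005,0,0,-6]
    - [10,0,0,0,0,0,0]

```text
time_s: 10.4
tcp_pos: [0.3654, 0.2646, 0.0923]
orientation: [-0.432, 0.56, 0.431, 0.56]
contact_force: [0.7, -2.5, 1.6]
grip_width: 0.151
```

```bash
python3 s.py
```

```text
10.4 pos [0.3654 0.2646 0.0923] yaw 75.2 x [ 0.    -0.001 -1.   ] q [ 0.6   0.27  2.03 -0.    0.84 -0.71] F [ 0.7 -2.5  1.6] T [-0.38 -0.43 -0.02] open 13.7
```

>>> move_arm:
  targets:
    - [10,0,0,0.007,0,0,-8]
    - [10,0,0,0.007,0,0,-8]
    - [10,0,0,0.007,0,0,-8]
    - [10,0,0,0.007,0,0,-8]
    - [10,0,0,0.007,0,0,-8]
    - [10,0,0,0.007,0,0,-8]
    - [10,0,0,0.007,0,0,-8]
    - [10,0,0,0.007,0,0,-8]
    - [10,0,0,0.007,0,0,-8]
    - [10,0,0,0.007,0,0,-8]
    - [10,0,0,0.007,0,0,-8]
    - [10,0,0,0,0,0,0]

```text
time_s: 11.9
tcp_pos: [0.365, 0.2643, 0.0957]
orientation: [0.078, 0.703, -0.079, 0.703]
contact_force: [0.6, -2.7, -0.9]
grip_width: 0.148
```

```bash
python3 s.py
```

```text
11.9 pos [0.365  0.2643 0.0957] yaw -12.7 x [-0.001 -0.001 -1.   ] q [ 0.6   0.26  2.03 -0.    0.85  0.82] F [ 0.6 -2.7 -0.9] T [-0.78 -0.4  -0.09] open 13.5
```

>>> move_arm:
  targets:
    - [60,0,0,0,0,0,0]
    - [60,0,0,0,0,0,0]
    - [60,0,0,0.8,0,0,0]
    - [60,0.06,0.1,0.1,0,0,10.2]
    - [0,0.06,0.1,0,0,0,10.2]
    - [0,0.06,0.1,0,0,0,10.2]
    - [0,0.06,0.1,0,0,0,10.2]
    - [0,0.06,0.1,0,0,0,10.2]
    - [0,0.06,0.1,0,0,0,10.2]
    - [0,0.06,0.1,0,0,0,10.2]
    - [0,0.06,0.1,0,0,0,10.2]
    - [0,0.06,0.1,0,0,0,10.2]

```text
time_s: 13.4
tcp_pos: [0.3924, 0.3105, 0.1411]
orientation: [-0.451, 0.544, 0.452, 0.545]
contact_force: [0.0, -0.1, 0.1]
grip_width: 0.006
```

>>> move_arm:
  targets:
    - [0,0.06,0.1,0,0,0,10.2]
    - [0,0.06,0.1,0,0,0,10.2]
    - [0,0.06,0.1,0,0,0,10.2]
    - [0,0.02,0.01,0,0,0,10.2]
    - [0,0,0,0,0,0,0]
    - [0,0,0,0,0,0,0]

```text
time_s: 14.15
tcp_pos: [0.4022, 0.3255, 0.1411]
orientation: [-0.611, 0.356, 0.611, 0.356]
contact_force: [-0.2, 0.7, 0.0]
grip_width: 0.003
```

```bash
python3 s.py; python3 look.py w2
python3 - <<'E'
import numpy as np
A=np.array([.365,.2645]);P=None
for k in range(11):
    t=np.radians(30-8*k);e=np.array([np.cos(t),np.sin(t)]);n=np.array([-e[1],e[0]])
    Q=A+.062*e+.034*n
    if P is not None: print(((Q-P)/.05).round(3))
    else: print(Q)
    P=Q
E
```

```text
14.15 pos [0.4022 0.3255 0.1411] yaw 119.6 x [-0.  0. -1.] q [ 0.66  0.3   1.83  0.    1.01 -1.43] F [-0.2  0.7  0. ] T [ 0.11 -0.09  0.01] open 0.3
[0.4022 0.3255 0.1411] [ 0.66  0.3   1.83  0.    1.01 -1.43] [-0.2  0.7  0. ] 14.15
knob [365.5 263.8] [66.2 14.2] 77.4 3025 zmed 0.1048
mould [421.4 294.4] [43.1 30.9] 29.9 188 zmed 0.0509
mouldb [565.  202.4] [22.9 15.8] 34.5 591 zmed 0.0546
rack [542.2 132.9] [180.   88.4] 41.4 4368 zmed 0.0298
strap [376.9 265.5] [131.   45.9] 24.0 5802 zmed 0.0706
base [455.5 238.3] [237.5 204.7] 30.3 4890 zmed 0.0123
[0.40169358 0.32494486]
[ 0.161 -0.114]
[ 0.144 -0.135]
[ 0.123 -0.154]
[ 0.101 -0.17 ]
[ 0.076 -0.182]
[ 0.05  -0.191]
[ 0.023 -0.196]
[-0.004 -0.197]
[-0.032 -0.195]
[-0.059 -0.188]
```

View pics/w2.png

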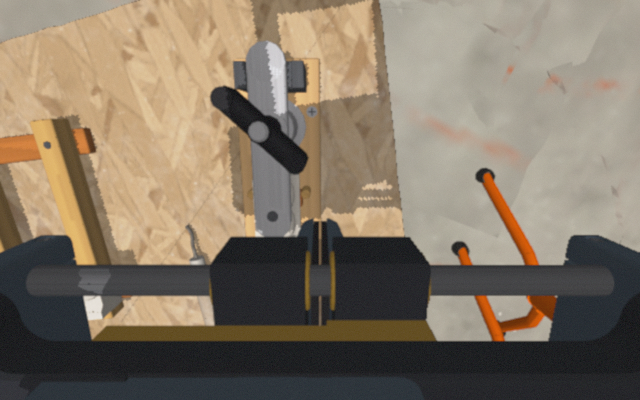

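>>> move_arm:
  targets:
    - [0,0,0,-0.8,0,0,0]
    - [0,0,0,-0.56,0,0,0]
    - [0,0,0,0,0,0,0]
    - [0,0.16,-0.11,0,0,0,-8]
    - [0,0.14,-0.14,0,0,0,-8]
    - [0,0.12,-0.15,0,0,0,-8]
    - [0,0,0,0,0,0,0]

```text
time_s: 15.08
tcp_pos: [0.4243, 0.3057, 0.0744]
orientation: [0.525, -0.473, -0.524, -0.475]
contact_force: [-0.1, -0.1, -0.0]
grip_width: 0.006
```

```bash
python3 s.py
```

```text
15.075 pos [0.4243 0.3057 0.0744] yaw 95.7 x [ 0.002  0.001 -1.   ] q [ 0.6   0.39  1.9   0.    0.85 -1.07] F [-0.1 -0.1 -0. ] T [ 0.1 -0.1  0. ] open 0.5
```

>>> move_arm:
  targets:
    - [0,0.1,-0.17,0,0,0,-8]
    - [0,0.08,-0.18,0,0,0,-8]
    - [0,0.05,-0.19,0,0,0,-8]
    - [0,0.02,-0.2,0,0,0,-8]
    - [0,0,-0.2,0,0,0,-8]
    - [0,-0.03,-0.19,0,0,0,-8]
    - [0,-0.06,-0.19,0,0,0,-8]
    - [0,0,0,0,0,0,0]
    - [0,0,0,1,0,0,0]

```text
time_s: 16.2
tcp_pos: [0.429, 0.2387, 0.1213]
orientation: [-0.242, 0.667, 0.241, 0.662]
contact_force: [0.9, 0.4, 0.6]
grip_width: 0.004
```

```bash
python3 s.py; python3 look.py w3
```

```text
16.2 pos [0.429  0.2387 0.1213] yaw 40.0 x [-0.007 -0.003 -1.   ] q [ 0.48  0.29  1.9   0.    0.95 -0.21] F [0.9 0.4 0.6] T [ 0.01 -0.17 -0.  ] open 0.4
[0.429  0.2387 0.1213] [ 0.48  0.29  1.9   0.    0.95 -0.21] [0.9 0.4 0.6] 16.2
knob [391.3 257.8] [66.3 67.1] 77.3 3550 zmed 0.1051
mould [452.7 312.8] [116.4  31.3] 30.2 6771 zmed 0.0505
mouldb few
rack few
strap [359.9 246.7] [ 59.3 123.8] 48.8 6777 zmed 0.0706
base [435.8 275.2] [241.5 121.2] 30.1 8985 zmed 0.0123
```

View pics/w3.png

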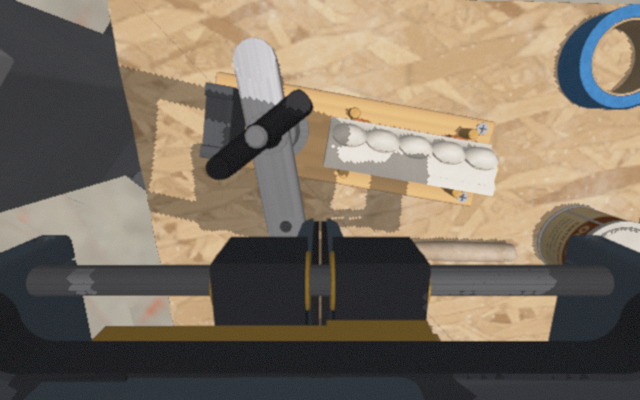

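>>> move_arm:
  targets:
    - [80,0.055,0.187,0.2,0,0,10]
    - [80,0.055,0.187,0,0,0,10]
    - [80,0.055,0.187,0,0,0,10]
    - [80,0.055,0.187,0,0,0,10]
    - [80,0.055,0.187,0,0,0,10]
    - [80,0.055,0.187,0,0,0,10]
    - [80,0.055,0.187,0,0,0,10]
    - [80,0.055,0.187,-0.2,0,0,10]
    - [80,0,0,0,0,0,0]
    - [80,0,0,-0.8,0,0,0]
    - [80,0,0,0,0,0,0]

```text
time_s: 17.62
tcp_pos: [0.4513, 0.313, 0.0813]
orientation: [-0.61, 0.357, 0.612, 0.353]
contact_force: [-1.1, -0.6, 0.8]
grip_width: 0.878
```

```bash
python3 s.py; python3 look.py w4
```

```text
17.625 pos [0.4513 0.313  0.0813] yaw 119.7 x [-0.005 -0.003 -1.   ] q [ 0.59  0.42  1.82  0.    0.91 -1.5 ] F [-1.1 -0.6  0.8] T [ 0.1  -0.08  0.03] open 80.1
[0.4513 0.313  0.0813] [ 0.59  0.42  1.82  0.    0.91 -1.5 ] [-1.1 -0.6  0.8] 17.625
knob [366.2 266.1] [61.5 14.2] 77.3 5967 zmed 0.1046
mould [452.7 312.9] [116.5  31.3] 30.2 6625 zmed 0.0505
mouldb few
rack [499.6 134.7] [118.9  20.5] 35.9 6700 zmed 0.0298
strap [407.5 274.7] [130.8 127.6] 29.7 13118 zmed 0.0706
base [463.7 252. ] [213.2 218.4] 37.9 9646 zmed 0.0123
```

View pics/w4.png

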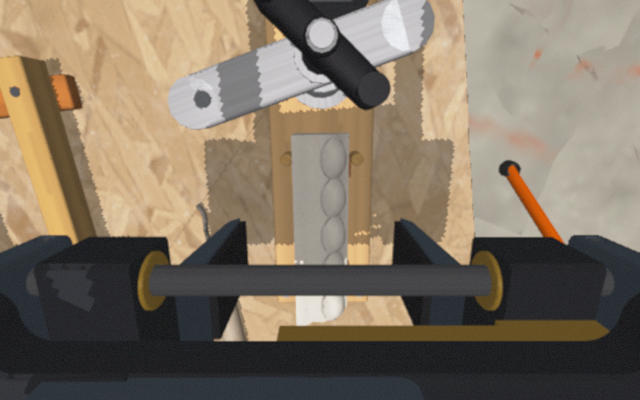

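>>> move_arm:
  targets:
    - [80,0,0,-0.6,0,0,0]
    - [80,0,0,-0.3,0,0,0]
    - [80,0,0,-0.13,0,0,0]
    - [80,0,0,0,0,0,0]
    - [80,0,0,0,0,0,0]

```text
time_s: 18.3
tcp_pos: [0.4538, 0.3146, 0.0324]
orientation: [0.612, -0.355, -0.611, -0.356]
contact_force: [-0.3, 0.6, -0.3]
grip_width: 0.876
```

```bash
python3 s.py
```

```text
18.3 pos [0.4538 0.3146 0.0324] yaw 119.7 x [ 0.001  0.001 -1.   ] q [ 0.59  0.48  1.87  0.    0.79 -1.5 ] F [-0.3  0.6 -0.3] T [ 0.16 -0.08  0.02] open 79.9
```

>>> move_arm:
  targets:
    - [20,0,0,-0.03,0,0,0]
    - [20,0,0,0,0,0,0]
    - [20,0,0,0,0,0,0]
    - [20,0,0,0,0,0,0]
    - [20,0,0,0,0,0,0]
    - [20,0,0,0,0,0,0]
    - [20,0,0,0,0,0,0]
  newtons: 20

```text
time_s: 19.18
tcp_pos: [0.4532, 0.3144, 0.0301]
orientation: [-0.611, 0.355, 0.612, 0.355]
contact_force: [-1.0, 1.6, 0.8]
grip_width: 0.367
```

```bash
python3 s.py
```

```text
19.175 pos [0.4532 0.3144 0.0301] yaw 119.7 x [-0.  0. -1.] q [ 0.59  0.48  1.87  0.    0.78 -1.5 ] F [-1.   1.6  0.8] T [0.36 0.07 0.08] open 33.5
```

>>> move_arm:
  targets:
    - [20,0,0,0.1,0,0,0]
    - [20,0,0,0.2,0,0,0]
    - [20,0,0,0.4,0,0,0]
    - [20,0,0,0.6,0,0,0]
    - [20,0,0,0.6,0,0,0]
    - [20,0,0,0.6,0,0,0]
    - [20,0,-0.2,0.5,0,0,-8.5]
    - [20,0,-0.4,0,0,0,-8.5]
    - [20,0,-0.4,0,0,0,-8.5]
    - [20,0,-0.4,0,0,0,-8.5]
    - [20,0,-0.4,0,0,0,-8.5]

```text
time_s: 20.55
tcp_pos: [0.4533, 0.2232, 0.1808]
orientation: [-0.44, 0.553, 0.44, 0.554]
contact_force: [-0.2, -0.3, -1.8]
grip_width: 0.373
```

>>> move_arm:
  targets:
    - [20,-0.1,-0.4,0,0,0,-8.5]
    - [20,-0.1,-0.4,0,0,0,-8.5]
    - [20,-0.1,-0.4,0,0,0,-8.5]
    - [20,-0.1,-0.4,0,0,0,-8.5]
    - [20,-0.1,0,0,0,0,-8.5]
    - [20,0,0,0,0,0,0]
    - [20,0,0,0,0,0,0]

```text
time_s: 21.42
tcp_pos: [0.4286, 0.1443, 0.1805]
orientation: [-0.212, 0.674, 0.212, 0.675]
contact_force: [-0.6, -0.5, -1.6]
grip_width: 0.372
```

```bash
python3 s.py
cat > rk.py <<'E'
from h import *
import sys
def rackfit(w,l):
    w=w.reshape(-1,3); w=w[~np.isnan(w).any(1)]; x,y,z=w.T
    a=np.radians(35); X=x*np.cos(a)+y*np.sin(a); Y=-x*np.sin(a)+y*np.cos(a)
    m=(z>.024)&(z<.035)&(x>.42)&(x<.62)&(y>.0)&(y<.22)
    # batten points: rotate-search via per-batten line fits
    for lo,hi in((-.35,-.22),(-.22,-.05)):
        pass
    h,e=np.histogram(Y[m],bins=np.arange(-.35,-.1,.006)); print(l,"Yhist",[(round(b,3),int(c)) for b,c in zip(e,h) if c>20])
    print(" X range",np.percentile(X[m],[0.5,99.5]).round(3))
    mb=(z>.042)&(z<.075)&(x>.5)&(x<.66)&(y>.06)&(y<.25)
    if mb.sum()>50: print(" b",cv2.minAreaRect((w[mb][:,:2]*1000).astype(np.float32)),mb.sum())
s=bot.sense(); p=bot.read_camera("wrist"); cv2.imwrite(f"pics/{sys.argv[1]}.png",p["frame"]); rackfit(cloud(p,s),"wrist")
p=bot.read_camera("scene"); rackfit(cloud(p),"scene"); cv2.imwrite(f"pics/{sys.argv[1]}s.png",p["frame"])
E
python3 rk.py w5
```

```text
21.425 pos [0.4286 0.1443 0.1805] yaw 34.9 x [ 0.001  0.    -1.   ] q [ 0.3   0.17  1.9  -0.    1.07 -0.31] F [-0.6 -0.5 -1.6] T [ 0.05 -0.12 -0.02] open 33.9
wrist Yhist [(np.float64(-0.26), 27), (np.float64(-0.182), 48), (np.float64(-0.176), 211), (np.float64(-0.17), 361), (np.float64(-0.152), 49)]
 X range [0.467 0.607]
 b ((564.2730102539062, 194.44911193847656), (32.342254638671875, 27.4198055267334), 32.99562454223633) 851
scene Yhist [(np.float64(-0.26), 52), (np.float64(-0.254), 77), (np.float64(-0.248), 129), (np.float64(-0.242), 65), (np.float64(-0.188), 23), (np.float64(-0.182), 84), (np.float64(-0.176), 97), (np.float64(-0.17), 175), (np.float64(-0.164), 25), (np.float64(-0.152), 23)]
 X range [0.428 0.605]
 b ((590.4541015625, 158.6227569580078), (32.55844497680664, 123.45860290527344), 34.437015533447266) 487
```

View pics/w5.png

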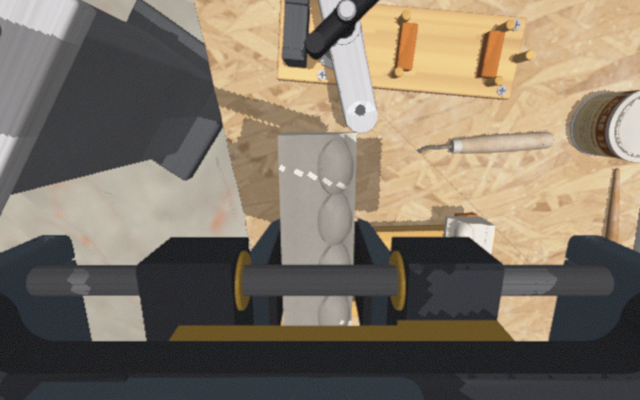

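>>> move_arm:
  targets:
    - [20,0.45,-0.19,0,0,0,0]
    - [20,0.46,-0.19,0,0,0,0]
    - [20,0.46,-0.19,0,0,0,0]
    - [20,0.46,-0.19,0,0,0,0]
    - [20,0,0,0,0,0,0]
    - [20,0,0,-0.7,0,0,0]
    - [20,0,0,-0.8,0,0,0]
    - [20,0,0,-0.7,0,0,0]
    - [20,0,0,-0.3,0,0,0]
    - [20,0,0,0,0,0,0]
    - [20,0,0,0,0,0,0]

```text
time_s: 22.9
tcp_pos: [0.5209, 0.1065, 0.0563]
orientation: [-0.211, 0.674, 0.211, 0.676]
contact_force: [-0.1, -0.1, -1.4]
grip_width: 0.373
```

```bash
python3 s.py;  python3 rk.py w6
```

```text
22.9 pos [0.5209 0.1065 0.0563] yaw 34.7 x [ 0.003  0.001 -1.   ] q [ 0.18  0.42  1.9   0.    0.82 -0.43] F [-0.1 -0.1 -1.4] T [ 0.03 -0.15  0.04] open 34.0
wrist Yhist [(np.float64(-0.26), 35), (np.float64(-0.206), 30), (np.float64(-0.2), 33), (np.float64(-0.194), 33), (np.float64(-0.188), 830), (np.float64(-0.182), 1588), (np.float64(-0.176), 1649), (np.float64(-0.17), 944), (np.float64(-0.164), 37), (np.float64(-0.158), 36), (np.float64(-0.152), 65)]
 X range [0.428 0.575]
 b ((553.6803588867188, 140.7730712890625), (110.48961639404297, 102.06275939941406), 34.543296813964844) 12014
scene Yhist [(np.float64(-0.26), 29), (np.float64(-0.254), 37), (np.float64(-0.248), 67), (np.float64(-0.242), 27), (np.float64(-0.182), 66), (np.float64(-0.176), 91), (np.float64(-0.17), 180)]
 X range [0.428 0.605]
 b ((549.6802368164062, 131.56787109375), (130.06661987304688, 122.489990234375), 33.334571838378906) 620
```

View pics/w6.png

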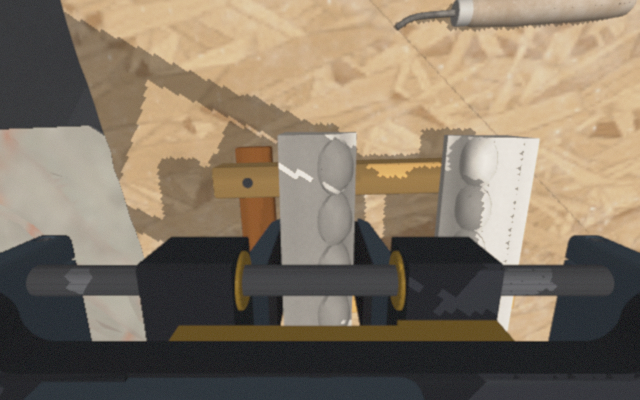

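>>> move_arm:
  targets:
    - [20,0,0,-0.12,0,0,0]
    - [20,0,0,-0.12,0,0,0]
    - [20,0,0,-0.08,0,0,0]
    - [20,0,0,-0.04,0,0,0]
    - [20,0,0,0,0,0,0]
    - [20,0,0,0,0,0,0]

```text
time_s: 23.75
tcp_pos: [0.5199, 0.1063, 0.0371]
orientation: [-0.211, 0.675, 0.211, 0.675]
contact_force: [0.1, 0.8, -0.8]
grip_width: 0.369
```

```bash
python3 s.py
```

```text
23.75 pos [0.5199 0.1063 0.0371] yaw 34.7 x [ 0.  0. -1.] q [ 0.18  0.45  1.92  0.    0.78 -0.43] F [ 0.1  0.8 -0.8] T [ 0.06 -0.13  0.05] open 33.7
```

>>> move_arm:
  targets:
    - [20,0,0,-0.01,0,0,0]
    - [20,0,0,-0.01,0,0,0]
    - [20,0,0,-0.01,0,0,0]
    - [20,0,0,0,0,0,0]

```text
time_s: 24.25
tcp_pos: [0.5198, 0.1063, 0.0361]
orientation: [-0.211, 0.675, 0.211, 0.675]
contact_force: [-1.3, 0.2, 5.1]
grip_width: 0.369
```

```bash
python3 s.py
```

```text
24.25 pos [0.5198 0.1063 0.0361] yaw 34.7 x [ 0.  0. -1.] q [ 0.18  0.45  1.92  0.    0.77 -0.43] F [-1.3  0.2  5.1] T [-0.01  0.16 -0.06] open 33.7
```

>>> move_arm:
  targets:
    - [37,0,0,0,0,0,0]
    - [44,0,0,0,0,0,0]
    - [52,0,0,0,0,0,0]
    - [52,0,0,0,0,0,0]
    - [52,0,0,0.2,0,0,0]
    - [52,0,0,0.6,0,0,0]
    - [52,0,0,0.9,0,0,0]
    - [52,0,0,1,0,0,0]
    - [52,-1,0,0.5,0,0,0]
    - [52,-1,0,0.2,0,0,0]
    - [52,0,0,0,0,0,0]
    - [52,0,0,0,0,0,0]

```text
time_s: 25.75
tcp_pos: [0.4204, 0.1064, 0.2063]
orientation: [-0.211, 0.674, 0.211, 0.676]
contact_force: [0.9, -0.1, -0.4]
grip_width: 0.57
```

```bash
python3 s.py;  python3 - <<'E'
from h import *
def f(w,l):
    w=w.reshape(-1,3); w=w[~np.isnan(w).any(1)]; x,y,z=w.T
    X=x*np.cos(.611)+y*np.sin(.611)
    for n,lo,hi in(("placed",.45,.53),("b",.535,.63)):
        m=(z>.04)&(z<.075)&(x>.42)&(x<.68)&(y>0)&(y<.25)&(X>lo)&(X<hi)
        print(l,n,[np.round(v,1) for v in cv2.minAreaRect((w[m][:,:2]*1000).astype(np.float32))],np.percentile(z[m],[50,98]).round(4),m.sum())
s=bot.sense(); p=bot.read_camera("wrist"); cv2.imwrite("pics/f.png",p["frame"]); f(cloud(p,s),"wrist")
p=bot.read_camera("scene"); f(cloud(p),"scene")
E
```

```text
25.75 pos [0.4204 0.1064 0.2063] yaw 34.7 x [ 0.002  0.    -1.   ] q [ 0.22  0.11  1.9  -0.    1.13 -0.38] F [ 0.9 -0.1 -0.4] T [ 0.05 -0.13  0.03] open 52.0
wrist placed [array([472.5, 168. ]), array([ 32.4, 164.8]), np.float64(37.8)] [0.0561 0.0713] 1914
wrist b [array([572., 183.]), array([32.8, 53.8]), np.float64(34.5)] [0.0554 0.0593] 1961
scene placed [array([488.7, 146.9]), array([ 32.2, 215. ]), np.float64(35.6)] [0.0548 0.0698] 538
scene b [array([613.3, 108.8]), array([ 59.3, 229.7]), np.float64(37.2)] [0.0551 0.0733] 829
```

View pics/f.png

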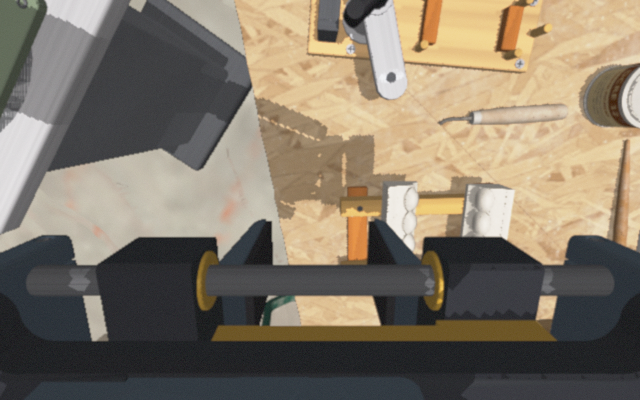

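Run:
```python
from h import *
p=bot.read_camera("scene"); w=cloud(p).reshape(-1,3); w=w[~np.isnan(w).any(1)]; x,y,z=w.T
a=np.radians(35);X=x*np.cos(a)+y*np.sin(a);Y=-x*np.sin(a)+y*np.cos(a)
for n,lo,hi in(("placed",.46,.52),("b",.545,.605)):
    m=(z>.042)&(z<.066)&(X>lo)&(X<hi)&(Y>-.285)&(Y<-.135)
    print(n,[np.round(v,1) for v in cv2.minAreaRect((w[m][:,:2]*1000).astype(np.float32))],np.percentile(z[m],[50,98]).round(4))
cv2.imwrite("pics/g.png",cv2.resize(p["frame"][150:310,230:430],None,fx=3,fy=3,interpolation=2))
```

```text
placed [array([514.9, 109.8]), array([ 31. , 123.5]), np.float64(35.3)] [0.0548 0.0593]
b [array([589.9, 158.1]), array([ 32.4, 124.2]), np.float64(34.0)] [0.0551 0.0593]
```

View pics/g.png

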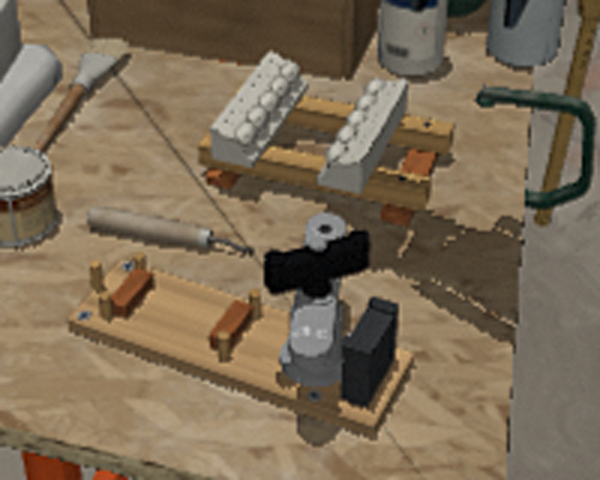

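The picture shows the placed piece lying beads up across both battens at about (365,135). It is parallel to piece b at (255,110), which hasn't moved. The jig is empty and the strap is swung aside.

```bash
python3 -c "
from rig import bot
print(bot.sign_off())"
```

```text
the job is handed in; nothing more can be done
None
```

The moulding is out of the jig and lying beads up on the free part of the drying rack. I handed the job in at about 26 s of the 70 s allowed.

- **Knob:** Turning it counter-clockwise came up hard at about 1.5 N m, so I backed off. It gave clockwise, which makes it a left-hand thread. I undid it about 133° (2.3 rad), and the strap's top rose to 70.6 mm, about 4.5 mm above tight and clear of the notch.
- **Strap and lift:** I swung the strap about 70° clockwise, gripped the moulding low at 20 N, and lifted it straight up. I set it down with about 5 N of contact force.
- **Last checks:** The placed piece bridges both battens with its top at the right height. It is within about 1° of parallel to the other piece, with a gap of about 55 mm. The other piece reads within about 1–2 mm of where it started, which is camera accuracy. The gripper is clear of everything.
- **Check that disagreed:** My first end-of-job measurement gave wrong outlines because it picked up neighbouring objects such as the strap. I repeated it over a tighter area, and the figures above come from that one.

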